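Shut the test drawer of the rapid reader and start the test

TASK

The test cartridge already lies in the open drawer of the rapid-test reader. With the fingertips, push the drawer all the way in to its stop without ramming it, then let it go so that it springs back and stays on its catch, and only then press the green start key and let it come up again. Do not touch the cartridge, and leave the tube rack, the bottle and the carton as they stand.

Things in the scene. Friction and masses are not known exactly. Their poses are not given: they have to be found in the camera images.
- reader: White rapid-test reader, fixed to the bench, 230 mm wide (y), 265 mm deep (x). Origin: bottom centre of its front face, at bench height; x points into the machine, in the direction the drawer is pushed; y to the left, z up. Low front part 62 mm high from x = 0 to 120 mm; behind it a sloping screen console up to 135 mm high
- reader_front (a point): Middle of the reader's front face, at the height of its low top (62 mm). The drawer runs in a 120 mm wide opening between two cheeks whose front faces lie here (x = 0 of the reader). Over the drawer the top is cut back 38 mm as a finger recess open to above, so fingers pointing down can follow the drawer 20 mm past the cheeks' faces
- drawer (a joint): Travel of the drawer along the reader's +x, m: 0 = out, as at the start (front plate 30 mm before the cheeks); 0.050 = in, at its stop (20 mm inside). A spring drives it out, 3 N at 0 to 7 N at 0.050, damped; up to 2 N more over a catch ramp from 0.008 to 0.030. Let go from deeper, it springs back and stays on the one-way catch at 0.030, plate flush with the cheeks; let go sooner, it springs out
- drawer_face (a point): Middle of the outer (pushed) face of the drawer's front plate, 31 mm above the bench; moves with the drawer. The plate is blue, 112 mm wide, 38 mm high (12 to 50 mm above the bench), 8 mm thick, upright, facing the reader's -x. Axes as the reader's. Nothing is in front of it
- drawer_bay (a point): Middle of the floor of the cartridge pocket in the drawer, 30 mm behind the drawer's front face and 8 mm to the right of its middle, 20 mm above the bench; moves with the drawer. Axes as the reader's. Pocket walls 4 mm high leave 1 mm of play round the cartridge
- cartridge: Loose white test cartridge, 34 mm (x) by 56 mm (y) by 8 mm high, about 18 g, lying in the drawer's pocket. Origin: centre of its underside. Not to be touched
- start_key (a joint): Travel of the green start key, in m: 0 = up, 0.004 = fully down; springs back. About 1 N starts it moving and 3.6 N holds it down
- start_key_top (a point): Centre of the top of the round green start key, 28 mm across, on the reader's low top: 70 mm behind the front face, 87 mm to the right of the middle, 68 mm above the bench, pressed straight down
- tube_rack: White rack with purple-capped blood tubes, 46 by 112 mm (x, y), 84 mm high over the caps, loose, standing near the reader. Origin: centre of its underside
- control_bottle: White bottle with a red cap, 36 mm across, 75 mm high, loose, standing near the reader. Origin: centre of its underside
- carton: White and blue cardboard carton, 62 by 95 mm (x, y), 55 mm high, loose, standing near the reader. Origin: centre of its underside
Mind the look-alikes: they are no part of the job. There is more than one size of the control_bottle; the job needs the larger.

How it is judged:
By the outcome, as a careful person would: the job done as asked, in the order asked, and still so for the second after the job is handed in, with the robot touching nothing.
It also fails if it takes over 48 s, if anything falls off the work surface, if the arm or the gripper's body presses on something with over 40 N, if the wrist force passes 120 N, or if a joint passes its speed limit or range.

ROBOT

A 7-joint arm with a two-finger parallel gripper is mounted at the origin on the work surface. World frame = base frame: x ahead of the robot, y to its left, z up, the work surface at z = 0. Lengths are in m, angles in rad, forces in N, time in s.
With the tool pointing down it reaches from about 0.35 to 0.9 m from the base axis. Payload 8.1 kg.
Tool frame: the origin (TCP) lies midway between the tips of the shut fingers; the grasp point (between the pads) lies 19 mm behind it; z points along the fingers, y is the direction in which the jaws open and shut (so a half turn about z gives the same grasp; the last joint's range is limited). The gripper opens to 92 mm and grips with 3 to 60 N. Pads are 19 mm wide; open, the fingers measure 130 mm over their backs; the gripper's body (75 mm by 190 mm) begins 47 mm behind the grasp point.
Start: joints at [-1.393, 0.434, 0.025, 1.573, -0.012, 1.134, -0.075], TCP at [0.173, 0.601, 0.202] pointing down, gripper open.
Joint ranges: [-2.62, 2.62], [-0.44, 2.09], [-1.27, 1.32], [0.08, 2.57], [-1.32, 4.46], [0.12, 2], [-2.74, 2.74]. Speed limits (rad/s): [2.22, 2.22, 3.01, 3.01, 3.14, 3.14, 3.14].

INTERFACE

Orientations are given as a rotation vector (axis times angle).
In Python, from cell import monitor, get_image, get_calibration, workorder, look_for, masks_of gives the robot as it stands.
- The arm moves only by the shell command python3 -m crank 'ROWS' [FORCE]. ROWS is JSON, a list of rows, each a list of 3 entries, a list of its own where there are three numbers: the shift along the tool's x, y, z in cm, then the turn about the tool's z in degrees, then the closure in counts, from 0 (fully open) to 255 (shut). A call has 1 to 5 rows; each row shifts and turns the commanded pose from where the row before left it, along the tool's axes as they then stand; what a row does not reach is not made up. A row lasts 1/10 s, in which the tool goes at most 50 mm and 8.59 degrees, less where a joint would pass 70% of its speed; a pose out of reach is approached as far as the arm can. A call with a gripper value outside its range is refused whole. The fingers move at their own pace and stop on an object; FORCE is the grip in N (left out, the last holds). Time passes only in rows, so rows that do not move let the fingers close. It gives the time, the measured TCP pose, the force and the opening at its end, in the units of the state.
- monitor.observe(): the state, without advancing time (a new reading comes with each control period).
- get_image(name): name is "scene" or "side" or "wrist"; returns (picture, depth): 384x512x3 uint8, red, green, blue; 384x512 float32, m along the optical axis (not along the pixel's ray), 0 where there is no reading.
- get_calibration(name): a dict with "fx", "fy", "cx", "cy" (pixels), "R" (3x3) and "t" (3): a world point X has camera coordinates R X + t. Camera axes: x right, y down, z forward; pixel columns grow to the right and rows downward; lengths in m; the calibration is good to about 2 mm. A picture is of the moment at which its call begins: read the wrist's pose just before it. get_calibration takes no time and is no camera call; for the wrist camera it gives the pose at the moment of the call.
- workorder.sign_off(): hands the job in, once; it reports no verdict.
Trained networks look in the newest picture that a camera, given by its name, has taken for a name from the list of things; names that differ only in an ending like _2 or _b are one class to them, and where a whole thing is asked for, a point or a joint stands for the part that bears it (a point fixed in the world has none). Each returns a list of dicts, best first, with "score" (0 to 1); they miss things now and then, are a little off and sometimes report something else, mostly with a low value. They report only what shows in the picture. A call takes as long as a camera call. They do not tell look-alikes from the thing itself.
- look_for(label, camera): "location" ([x, y, z] in m, in world coordinates, good to about 4 mm: the middle of the surface that is visible of it).
- masks_of(label, camera): "region" (384x512 bool, what is visible of it).
The state is a dict: "clock": time; "joints": joint angles; "dq": joint speeds; "joint_efforts": joint torques, N m; "position": TCP position; "ee_rot": TCP orientation; "force": force on the tool from outside, world axes, zero at the start; "ft_torque": the same for the moment, N m; "width": opening from 0.0 (shut) to 1.0 (fully open).
Only numpy, scipy, OpenCV 4.12 (cv2) and the standard library are available. Lean on these libraries where they do the work, as an engineer would, in place of code of your own. Each camera call takes 0.05 s, during which the arm holds its last target.

## Working session

There is one attempt and no reset: what is moved stays moved. The work goes in short steps, Python scripts to look and compute and a shell command to move; the robot and the scene stay as the last step left them, time stands still between calls to the robot, and variables do not carry over. Pictures are saved under pics/ and viewed, and the job is handed in when it is done.

```bash
ls; mkdir -p pics; python3 - <<'E'
from cell import monitor,get_image,get_calibration
import cv2
print(monitor.observe())
for n in ("scene","side","wrist"):
    p,d=get_image(n); cv2.imwrite(f"pics/a_{n}.png",p[:,:,::-1]); c=get_calibration(n); print(n,c)
E
```

```text
pics
{'clock': 0.0, 'joints': array([-1.39260906,  0.43522418,  0.0249718 ,  1.57407728, -0.01157311,
        1.13398823, -0.07509444]), 'dq': array([ 0.00058575,  0.00070814,  0.00013984,  0.000959  ,  0.00138836,
       -0.00014051,  0.00145247]), 'joint_efforts': array([ 7.39636052e-04, -6.67834067e+01,  9.85442586e-01, -3.14453924e+01,
       -6.04944653e-02,  4.25481470e-02,  1.78696855e-04]), 'position': array([0.17311263, 0.5999897 , 0.20135191]), 'ee_rot': array([-4.39684839e-01, -3.11061807e+00,  2.43740558e-03]), 'force': array([-0.49139157, -0.28344752,  0.46760745]), 'ft_torque': array([-0.02888018, -0.03129072,  0.04642735]), 'width': 0.9975651912246443}
scene {'fx': 428.4424530092367, 'fy': 428.4424530092367, 'cx': 250.75374539649098, 'cy': 191.68339333057338, 'R': array([[-0.73380506,  0.67935898, -0.00122918],
       [ 0.53759919,  0.57957607, -0.61243668],
       [-0.41535196, -0.45006994, -0.79051869]]), 't': array([ 0.34161464, -0.27063384,  1.1836098 ])}
side {'fx': 414.1766267347687, 'fy': 414.1766267347687, 'cx': 258.3869686417423, 'cy': 185.54277045354794, 'R': array([[ 0.98809173, -0.15385308,  0.00198974],
       [-0.11555341, -0.75053418, -0.65065033],
       [ 0.10159793,  0.64267228, -0.75937487]]), 't': array([-0.51142452,  0.14166854,  0.89484961])}
wrist {'fx': 301.1774414515783, 'fy': 301.1774414515783, 'cx': 258.1091714089321, 'cy': 190.5248210774591, 'R': array([[ 2.77802087e-01,  9.60638079e-01, -6.93406882e-04],
       [ 9.24735073e-01, -2.67223844e-01,  2.71028525e-01],
       [ 2.60175027e-01, -7.59335076e-02, -9.62571066e-01]]), 't': array([-0.62480588, -0.03398377,  0.39064017])}
```

View pics/a_scene.png

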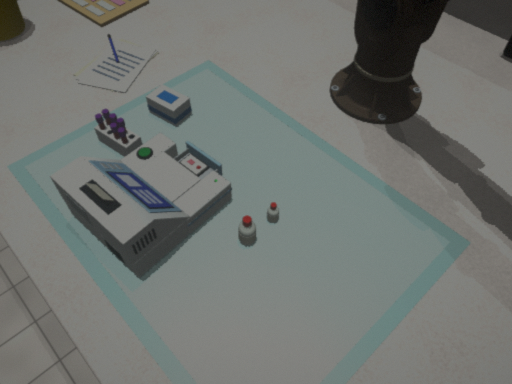

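View pics/a_side.png

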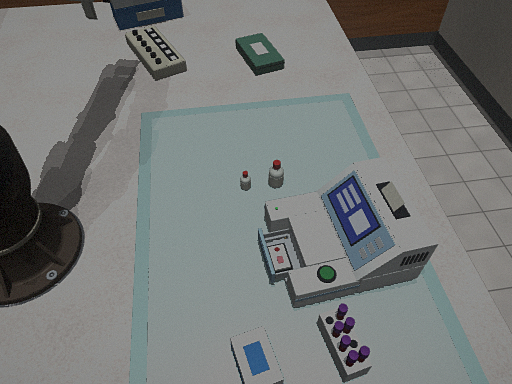

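View pics/a_wrist.png

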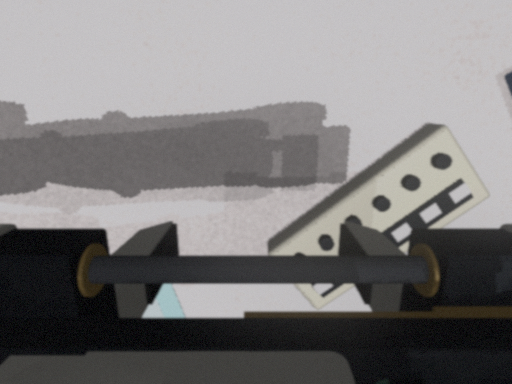

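The scene picture shows the reader with its blue drawer plate at (204,157) and the green key at (145,152). In the side picture the plate is at (265,252), the key at (327,273), the large bottle at (276,175), the small one at (245,181), the carton at (257,357) and the rack at (345,340).

```bash
cat > h.py <<'E'
import numpy as np,cv2
from cell import *
def world(n,u,v,d,c=None):
    c=c or get_calibration(n); z=d
    P=np.stack([(u-c['cx'])/c['fx']*z,(v-c['cy'])/c['fy']*z,z],-1)
    return (P-c['t'])@c['R']
E
python3 - <<'E'
from h import *
for n,(x0,y0,x1,y1) in (("side",(225,150,425,390)),("scene",(40,80,300,280))):
    p,d=get_image(n); np.savez(f"pics/{n}.npz",p=p,d=d)
    c=p[y0:y1,x0:x1,::-1]; s=3 if n=="scene" else 2.5
    cv2.imwrite(f"pics/b_{n}.png",cv2.resize(c,None,fx=s,fy=s,interpolation=cv2.INTER_CUBIC))
    v,u=np.mgrid[0:384,0:512]; W=world(n,u,v,d)
    hsv=cv2.cvtColor(p,cv2.COLOR_RGB2HSV)
    g=(hsv[...,0]>50)&(hsv[...,0]<75)&(hsv[...,1]>130)&(d>0)
    g[:y0]=0;g[y1:]=0;g[:,:x0]=0;g[:,x1:]=0
    print(n,"green",g.sum(),u[g].mean(),v[g].mean(),np.median(W[g],0))
    for l in ("reader","drawer_face","start_key_top","cartridge","tube_rack","control_bottle","carton"):
        for r in look_for(l,n)[:3]: print(l,round(r['score'],2),np.round(r['location'],3))
E
```

```text
side green 116 324.9310344827586 268.9568965517241 [ 0.61903847 -0.18509838  0.06884345]
reader 0.78 [ 0.681 -0.127  0.07 ]
reader 0.73 [ 0.615 -0.313  0.044]
reader 0.43 [ 0.614 -0.186  0.07 ]
drawer_face 0.62 [ 0.548 -0.097  0.022]
start_key_top 0.61 [ 0.616 -0.188  0.071]
cartridge 0.82 [ 0.541 -0.116  0.024]
cartridge 0.28 [ 0.615 -0.314  0.046]
tube_rack 0.69 [ 0.616 -0.315  0.047]
control_bottle 0.64 [0.573 0.096 0.046]
control_bottle 0.56 [0.498 0.104 0.024]
carton 0.95 [ 0.469 -0.312  0.054]
scene green 67 145.08955223880596 152.1044776119403 [ 0.61708923 -0.18670163  0.06894413]
reader 0.95 [ 0.713 -0.051  0.079]
drawer_face 0.63 [ 0.519 -0.106  0.034]
cartridge 0.62 [ 0.541 -0.111  0.03 ]
tube_rack 0.67 [ 0.628 -0.287  0.046]
tube_rack 0.59 [0.586 0.112 0.048]
control_bottle 0.97 [0.584 0.114 0.048]
control_bottle 0.6 [ 0.518 -0.106  0.037]
control_bottle 0.54 [0.504 0.114 0.034]
carton 0.89 [ 0.475 -0.296  0.051]
```

View pics/b_side.png

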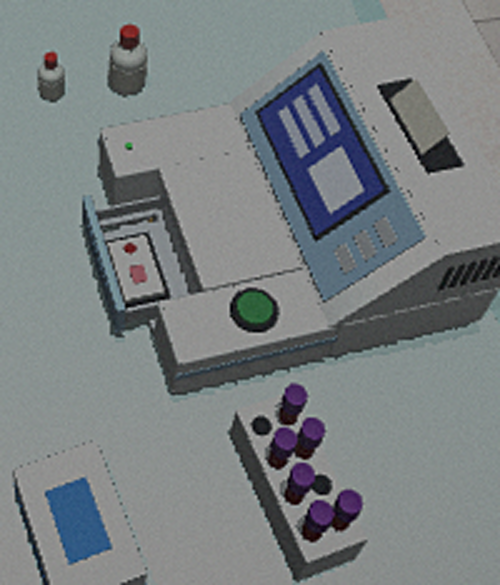

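View pics/b_scene.png

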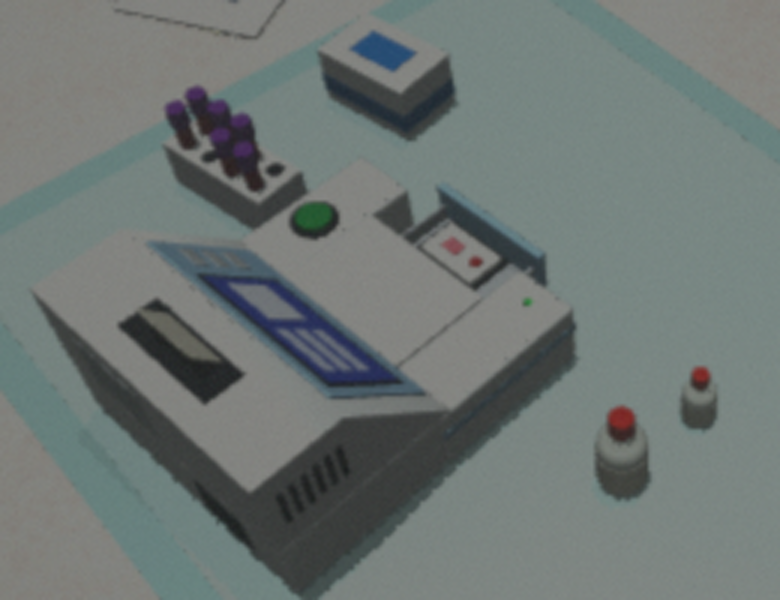

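```bash
python3 - <<'E'
from h import *
def ray(n,u,v,z):
    c=get_calibration(n); o=-c['R'].T@c['t']; r=c['R'].T@np.array([(u-c['cx'])/c['fx'],(v-c['cy'])/c['fy'],1]); return o+r*(z-o[2])/r[2]
M=dict(L=(0,.115,.062),R=(0,-.115,.062),key=(.07,-.087,.068),pL=(-.03,.056,.05),pR=(-.03,-.056,.05),rI=(0,-.06,.062),lI=(0,.06,.062))
obs=dict(side=dict(L=(265,201.2),R=(293,296.8),key=(326.6,273.6),pL=(259.8,228.8),pR=(273,272.8),rI=(287,273)),
 scene=dict(L=(231.3,182.7),R=(160,133.3),key=(145,152.3),pL=(221.7,164.5),pR=(186.7,142)))
A=[];B=[];names=[]
def fit(A,B):
    A=np.array(A);B=np.array(B);a=A-A.mean(0);b=B-B.mean(0)
    th=np.arctan2((a[:,0]*b[:,1]-a[:,1]*b[:,0]).sum(),(a*b).sum());R=np.array([[np.cos(th),-np.sin(th)],[np.sin(th),np.cos(th)]])
    t=B.mean(0)-R@A.mean(0); return th,t,(B-A@R.T-t)*1000
for n in obs:
    a=[M[k][:2] for k in obs[n]]; b=[ray(n,*obs[n][k],M[k][2])[:2] for k in obs[n]]
    th,t,r=fit(a,b);print(n,np.degrees(th),t);print(list(obs[n]),r.round(1).tolist());A+=a;B+=b
th,t,r=fit(A,B);print(np.degrees(th),t);
R=np.array([[np.cos(th),-np.sin(th)],[np.sin(th),np.cos(th)]])
for k in M: print(k,(R@M[k][:2]+t).round(4))
from scipy.spatial.transform import Rotation as Ro
print(Ro.from_rotvec(monitor.observe()['ee_rot']).as_matrix().round(3))
E
```

```text
side 3.784902242161658 [ 0.54319558 -0.10741872]
['L', 'R', 'key', 'pL', 'pR', 'rI'] [[-2.4, -0.1], [-3.5, 0.6], [0.3, 1.6], [2.4, -1.4], [4.2, 4.1], [-1.1, -4.8]]
scene 5.911364531637552 [ 0.54096495 -0.10465814]
['L', 'R', 'key', 'pL', 'pR'] [[0.4, -1.4], [1.1, 2.1], [-3.2, -0.7], [-0.7, -1.2], [2.4, 1.2]]
4.842988832725281 [ 0.54208207 -0.10616852]
L [0.5324 0.0084]
R [ 0.5518 -0.2208]
key [ 0.6192 -0.1869]
pL [ 0.5075 -0.0529]
pR [ 0.5169 -0.1645]
rI [ 0.5471 -0.166 ]
lI [ 0.537  -0.0464]
[[-0.961  0.277 -0.   ]
 [ 0.277  0.961  0.   ]
 [ 0.     0.    -1.   ]]
```

Reader yaw comes out at about 4.8°, with the front middle at about (0.542, -0.106). Candidates to push:
- the drawer's blue plate, side (266,250)
- the reader's blue screen frame, side (350,220)
- the carton's blue label, side (257,358)

The plate in front of the cartridge pocket is the one, and the close crop above confirms it. The green key (327,273) is the large round one. The tiny green LED at side (276,208) is not the key. I'm moving closer for a wrist view.

```bash
python3 -m crank '[[[-3,-3.7,0],0,255],[[-3,-3.7,0],0,255],[[-3,-3.7,0],0,255],[[-3,-3.7,0],0,255],[[-3,-3.7,0],0,255]]' 20; python3 -m crank '[[[-3,-3.7,0],0,255],[[-3,-3.7,0],0,255],[[-3,-3.7,0],0,255],[[-3,-3.7,0],0,255],[[-3,-3.7,0],0,255]]'
```

```text
clock: 1.45
position: [0.2666, 0.3794, 0.2023]
ee_rot: [0.44, 3.111, 0.001]
force: [1.1, -0.2, 0.5]
width: 0.611
clock: 1.95
position: [0.3594, 0.1601, 0.2025]
ee_rot: [0.439, 3.11, 0.002]
force: [2.0, 0.7, 0.1]
width: 0.18
```

```bash
python3 -m crank '[[[-3,-3.8,0],0,255],[[-3,-3.8,0],0,255],[[-3,-3.8,0],0,255],[[-3,-3.8,0],0,255],[[-2,-2,0],0,255]]'; python3 -m crank '[[[0,0,0],-7,255],[[0,0,0],-7,255],[[0,0,0],-7,255],[[0,0,0],0,255]]'
python3 - <<'E'
from h import *
from scipy.spatial.transform import Rotation as Ro
s=monitor.observe();c=get_calibration("wrist");p,d=get_image("wrist");np.savez("pics/w1.npz",p=p,d=d,**c)
print(s['position'],Ro.from_rotvec(s['ee_rot']).as_matrix().round(3))
cv2.imwrite("pics/c_w.png",cv2.resize(p[:,:,::-1],(768,576),interpolation=cv2.INTER_CUBIC))
E
```

```text
clock: 2.45
position: [0.4464, -0.0461, 0.2027]
ee_rot: [0.445, 3.108, -0.001]
force: [0.4, 0.9, 0.5]
width: 0.006
clock: 2.85
position: [0.4458, -0.0423, 0.2023]
ee_rot: [-0.137, 3.138, 0.0]
force: [0.3, 0.5, 0.5]
width: 0.008
[ 0.44580275 -0.04234838  0.20225116] [[-0.996 -0.087  0.   ]
 [-0.087  0.996  0.   ]
 [-0.     0.    -1.   ]]
```

View pics/c_w.png

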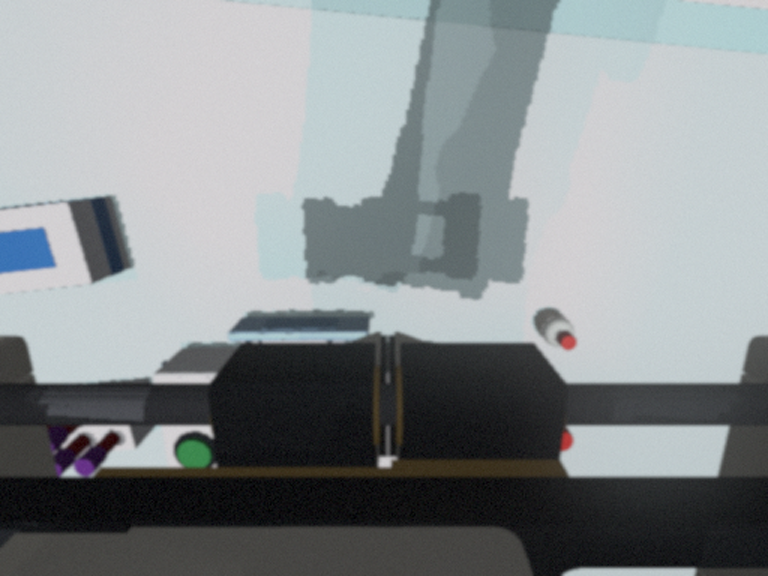

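```bash
python3 - <<'E'
from h import *
f=np.load("pics/w1.npz");p=f['p'];d=f['d'];c={k:f[k] for k in('fx','fy','cx','cy','R','t')}
v,u=np.mgrid[0:384,0:512];W=world("wrist",u,v,d,c)
for uu in range(150,252,8):
    print(uu,[(vv,*W[vv,uu].round(3)) for vv in range(208,232,4)])
cv2.imwrite("pics/d.png",cv2.resize(p[190:320,90:260,::-1],None,fx=4.5,fy=4.5,interpolation=cv2.INTER_CUBIC))
E
```

```text
150 [(208, np.float64(0.518), np.float64(-0.182), np.float64(0.002)), (212, np.float64(0.523), np.float64(-0.181), np.float64(0.003)), (216, np.float64(0.529), np.float64(-0.182), np.float64(0.002)), (220, np.float64(0.535), np.float64(-0.181), np.float64(0.003)), (224, np.float64(0.541), np.float64(-0.182), np.float64(0.002)), (228, np.float64(0.547), np.float64(-0.182), np.float64(0.002))]
158 [(208, np.float64(0.517), np.float64(-0.171), np.float64(0.001)), (212, np.float64(0.523), np.float64(-0.171), np.float64(0.001)), (216, np.float64(0.516), np.float64(-0.161), np.float64(0.033)), (220, np.float64(0.515), np.float64(-0.157), np.float64(0.047)), (224, np.float64(0.519), np.float64(-0.155), np.float64(0.05)), (228, np.float64(0.546), np.float64(-0.171), np.float64(0.002))]
166 [(208, np.float64(0.516), np.float64(-0.16), np.float64(0.001)), (212, np.float64(0.515), np.float64(-0.155), np.float64(0.02)), (216, np.float64(0.515), np.float64(-0.151), np.float64(0.034)), (220, np.float64(0.515), np.float64(-0.147), np.float64(0.047)), (224, np.float64(0.518), np.float64(-0.146), np.
[... 3311 characters left out ...]
64(0.506), np.float64(-0.063), np.float64(0.021)), (216, np.float64(0.506), np.float64(-0.062), np.float64(0.036)), (220, np.float64(0.507), np.float64(-0.061), np.float64(0.047)), (224, np.float64(0.511), np.float64(-0.06), np.float64(0.05)), (228, np.float64(0.41), np.float64(-0.051), np.float64(0.298))]
246 [(208, np.float64(0.507), np.float64(-0.053), np.float64(0.002)), (212, np.float64(0.507), np.float64(-0.052), np.float64(0.017)), (216, np.float64(0.508), np.float64(-0.052), np.float64(0.029)), (220, np.float64(0.524), np.float64(-0.052), np.float64(0.002)), (224, np.float64(0.436), np.float64(-0.05), np.float64(0.233)), (228, np.float64(0.41), np.float64(-0.049), np.float64(0.299))]
```

View pics/d.png

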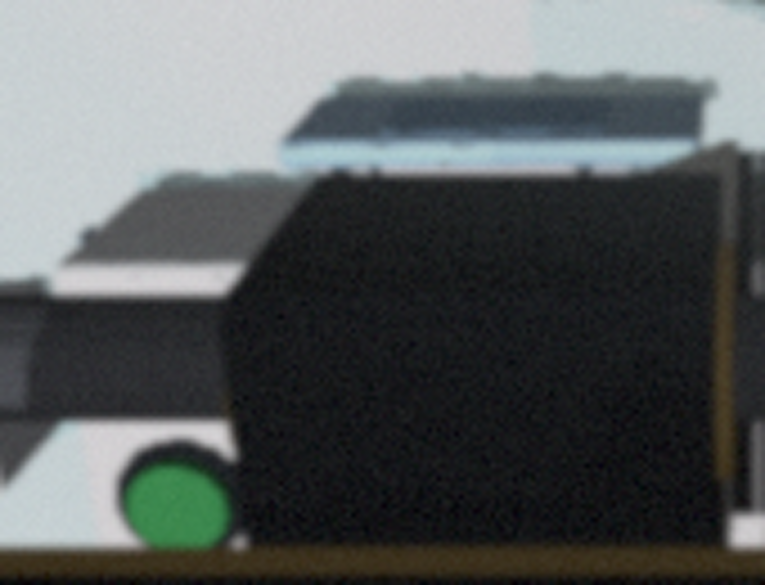

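The crop shows the outer plate face clearly, at wrist pixels (158–246, 210–222), with the key at (130,302). From depth, the face middle is about (0.5105, -0.107) and the yaw about 5.7°. I'm going to a point 30 mm in front of the plate, then down.

```bash
python3 -m crank '[[[-1.5,-3.5,0],-0.7,255],[[-1.4,-3.5,0],0,255],[[0,0,4],0,255],[[0,0,4],0,255],[[0,0,4],0,255]]';python3 -m crank '[[[0,0,3],0,255],[[0,0,2],0,255],[[0,0,0.7],0,255],[[0,0,0],0,255],[[0,0,0],0,255]]'
```

```text
clock: 3.4
position: [0.4814, -0.1094, 0.0811]
ee_rot: [-0.147, 3.137, -0.001]
force: [-0.2, 0.7, 0.1]
width: 0.006
clock: 3.9
position: [0.4818, -0.1094, 0.026]
ee_rot: [-0.152, 3.137, -0.0]
force: [0.0, 0.1, -0.2]
width: 0.004
```

```bash
python3 -m crank '[[[-0.6,0,0],0,255],[[-0.6,0,0],0,255],[[-0.2,0,0],0,255],[[-0.2,0,0],0,255],[[-0.2,0,0],0,255]]';python3 -m crank '[[[-0.2,0,0],0,255],[[-0.2,0,0],0,255],[[-0.2,0,0],0,255],[[-0.2,0,0],0,255],[[-0.2,0,0],0,255]]';python3 -m crank '[[[-0.2,0,0],0,255],[[-0.2,0,0],0,255],[[-0.2,0,0],0,255],[[-0.2,0,0],0,255],[[-0.2,0,0],0,255]]'
```

```text
clock: 4.4
position: [0.4991, -0.1075, 0.0252]
ee_rot: [-0.154, 3.138, 0.0]
force: [-0.4, -0.8, 0.2]
width: 0.002
clock: 4.9
position: [0.5086, -0.1066, 0.0251]
ee_rot: [0.153, -3.137, -0.0]
force: [-4.3, 0.2, 5.5]
width: 0.005
clock: 5.4
position: [0.518, -0.1057, 0.025]
ee_rot: [0.153, -3.136, -0.0]
force: [-6.8, -0.4, 6.9]
width: 0.005
```

The upward force of about 7 N is unexpected, so I'm checking before I go on.

```bash
python3 - <<'E'
from h import *
s=monitor.observe();print(s['force'],s['ft_torque'])
for n,(x0,y0,x1,y1) in (("side",(225,170,365,310)),("scene",(120,80,260,220))):
    p,d=get_image(n); cv2.imwrite(f"pics/e_{n}.png",cv2.resize(p[y0:y1,x0:x1,::-1],None,fx=4,fy=4,interpolation=cv2.INTER_CUBIC))
E
```

```text
[-6.8380958  -0.39122638  6.90200831] [-1.27997706e-01  1.50753414e+00  2.85436703e-04]
```

View pics/e_side.png

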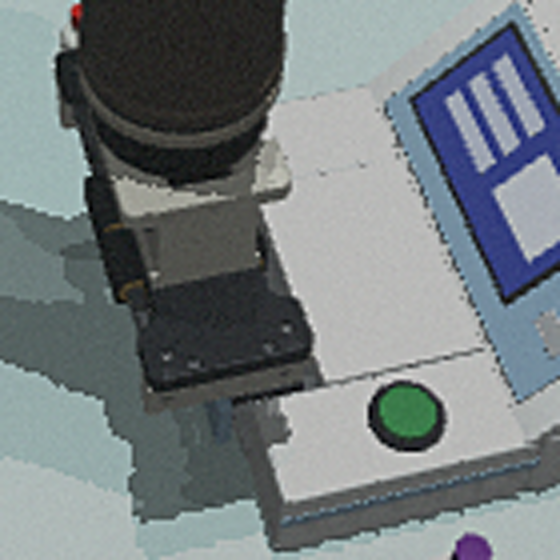

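View pics/e_scene.png

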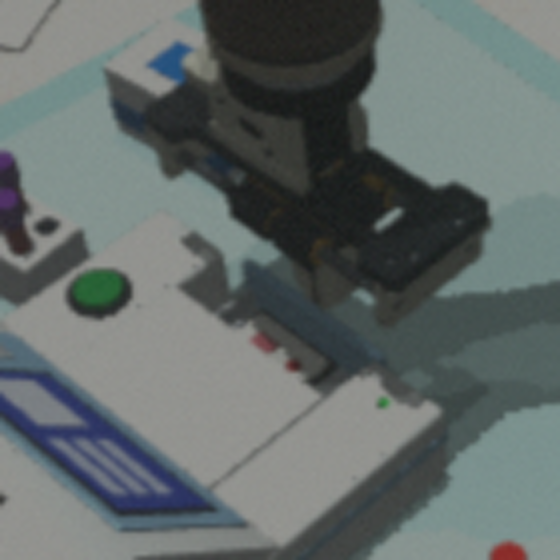

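The drawer is moving in and nothing else touches. The vertical force looks like friction at the tips. I'm continuing slowly.

```bash
python3 -m crank '[[[-0.2,0,-0.03],0,255],[[-0.2,0,-0.03],0,255],[[-0.2,0,0],0,255],[[-0.2,0,0],0,255],[[-0.2,0,0],0,255]]';python3 -m crank '[[[-0.2,0,0],0,255],[[-0.2,0,0],0,255],[[-0.2,0,0],0,255],[[-0.2,0,0],0,255],[[-0.2,0,0],0,255]]'
```

```text
clock: 6.0
position: [0.5294, -0.1044, 0.0257]
ee_rot: [-0.154, 3.137, -0.0]
force: [-0.3, -0.4, 0.2]
width: 0.004
clock: 6.5
position: [0.5389, -0.1036, 0.0257]
ee_rot: [-0.154, 3.138, 0.0]
force: [-0.2, 0.3, 0.4]
width: 0.005
```

```bash
python3 -m crank '[[[-0.15,0,0],0,255],[[-0.15,0,0],0,255],[[-0.1,0,0],0,255],[[-0.1,0,0],0,255]]';python3 -m crank '[[[-0.1,0,0],0,255],[[-0.1,0,0],0,255],[[-0.1,0,0],0,255]]'
```

```text
clock: 6.9
position: [0.5438, -0.1031, 0.0257]
ee_rot: [0.154, -3.138, -0.0]
force: [-0.2, -0.2, 0.3]
width: 0.003
clock: 7.2
position: [0.5468, -0.1028, 0.0257]
ee_rot: [0.154, -3.138, -0.0]
force: [0.2, 0.3, 0.7]
width: 0.01
```

The push force vanished, so I'm looking again.

```bash
python3 - <<'E'
from h import *
s=monitor.observe();print(s['force'],s['ft_torque'])
for n,(x0,y0,x1,y1) in (("side",(225,170,365,310)),("scene",(120,80,260,220))):
    p,d=get_image(n); cv2.imwrite(f"pics/f_{n}.png",cv2.resize(p[y0:y1,x0:x1,::-1],None,fx=4,fy=4,interpolation=cv2.INTER_CUBIC))
p,d=get_image("wrist");cv2.imwrite(f"pics/f_w.png",p[:,:,::-1])
E
```

```text
[0.21882382 0.29545958 0.72905793] [-8.32475789e-05  3.01791544e-02  4.86125596e-03]
```

View pics/f_side.png

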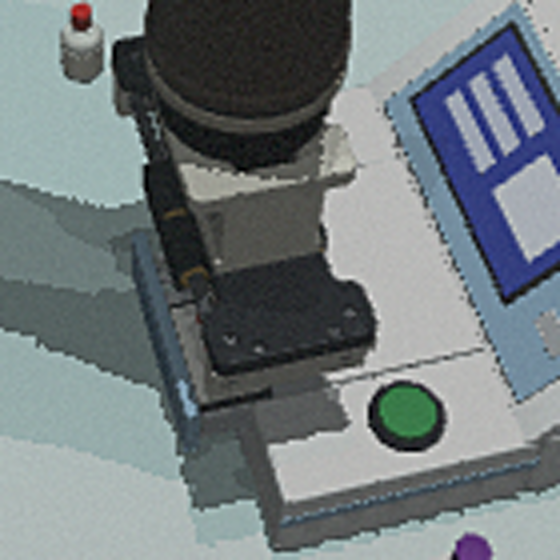

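View pics/f_scene.png

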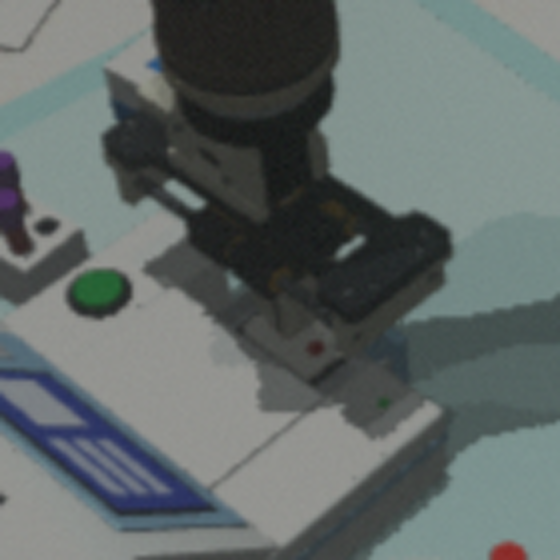

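View pics/f_w.png

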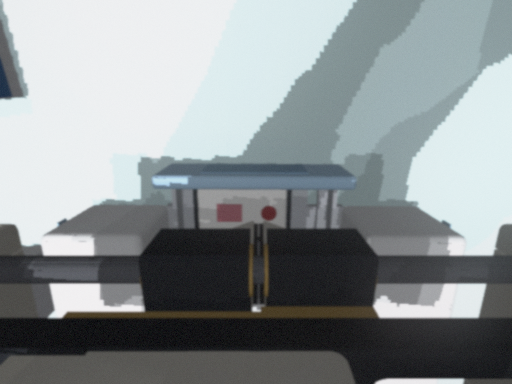

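The fingers are over the plate instead of behind it, and the drawer sprang back out. The tips must be higher than the reported z says, so I'm measuring the true tip height from depth before I move.

```bash
python3 - <<'E'
from h import *
s=monitor.observe();print(s['position'],s['joints'])
v,u=np.mgrid[0:384,0:512]
for n in ("side","scene"):
    p,d=get_image(n); W=world(n,u,v,d); np.savez(f"pics/g_{n}.npz",p=p,d=d)
    dark=(p.max(2)<150)
    m=(d>0)&(abs(W[...,0]-.545)<.02)&(abs(W[...,1]+.103)<.03)&(W[...,2]<.12)&(W[...,2]>.0)
    print(n,m.sum())
    for vv in np.unique(v[m])[::2]:
        k=m[vv]; print(vv,[(int(a),*W[vv,a].round(3).tolist(),int(p[vv,a].mean())) for a in np.where(k)[0][::3]])
p,d=get_image("wrist");c=get_calibration("wrist");W=world("wrist",u,v,d,c);print("cam",(-c['R'].T@c['t']).round(3))
for vv,uu in((212,229),(213,268),(182,250),(170,250),(205,255),(225,250),(230,258),(240,258),(100,250),(235,420),(212,210),(215,290)): print(vv,uu,W[vv,uu].round(3),p[vv,uu])
cv2.imwrite("pics/g_w.png",cv2.resize(p[150:320,140:370,::-1],None,fx=3.4,fy=3.4,interpolation=cv2.INTER_CUBIC))
E
```

```text
[ 0.54676636 -0.10280506  0.02573262] [-0.20896753  0.56107426  0.42046824  1.95016087 -0.34389584  0.70008333
  2.08892353]
side 122
241 [(277, 0.538, -0.109, 0.079, 59)]
243 [(268, 0.527, -0.074, 0.02, 87), (271, 0.533, -0.074, 0.02, 77)]
245 [(268, 0.526, -0.08, 0.023, 90), (271, 0.532, -0.079, 0.019, 42), (278, 0.538, -0.117, 0.076, 44)]
247 [(269, 0.526, -0.089, 0.029, 106), (272, 0.532, -0.09, 0.029, 90)]
249 [(269, 0.525, -0.094, 0.029, 105), (272, 0.532, -0.094, 0.028, 106)]
251 [(270, 0.527, -0.098, 0.028, 107), (273, 0.533, -0.1, 0.029, 91)]
253 [(270, 0.526, -0.102, 0.026, 110), (273, 0.532, -0.104, 0.028, 91)]
255 [(271, 0.527, -0.109, 0.029, 103), (274, 0.533, -0.109, 0.028, 90)]
257 [(271, 0.526, -0.114, 0.03, 111), (274, 0.532, -0.115, 0.029, 87)]
259 [(271, 0.525, -0.118, 0.029, 97), (274, 0.531, -0.119, 0.029, 89)]
261 [(272, 0.527, -0.122, 0.027, 110), (275, 0.532, -0.126, 0.032, 108)]
263 [(272, 0.526, -0.128, 0.029, 72), (275, 0.532, -0.129, 0.03, 104)]
265 [(273, 0.527, -0.132, 0.029, 108)]
scene 369
142 [(204, 0.528, -0.077, 0.12, 70)]
149 [(195, 0.555, -0.075, 
[... 2157 characters left out ...]
86, 0.019, 42), (202, 0.544, -0.079, 0.023, 61), (205, 0.538, -0.075, 0.022, 62)]
177 [(199, 0.551, -0.081, 0.02, 67), (202, 0.547, -0.075, 0.022, 63)]
cam [ 0.474 -0.11   0.209]
212 229 [ 0.54  -0.122  0.031] [108  73  77]
213 268 [ 0.539 -0.097  0.029] [82 41 43]
182 250 [ 0.514 -0.11   0.051] [110 131 146]
170 250 [ 0.51  -0.111  0.038] [72 85 96]
205 255 [ 0.534 -0.106  0.029] [133 132 134]
225 250 [ 0.536 -0.108  0.058] [90 87 85]
230 258 [ 0.538 -0.104  0.06 ] [66 67 67]
240 258 [ 0.537 -0.104  0.074] [33 32 34]
100 250 [ 0.471 -0.115  0.003] [219 234 236]
235 420 [ 0.532 -0.017  0.06 ] [107 110 112]
212 210 [ 0.542 -0.134  0.029] [131 132 132]
215 290 [ 0.54  -0.082  0.025] [70 72 76]
```

View pics/g_w.png

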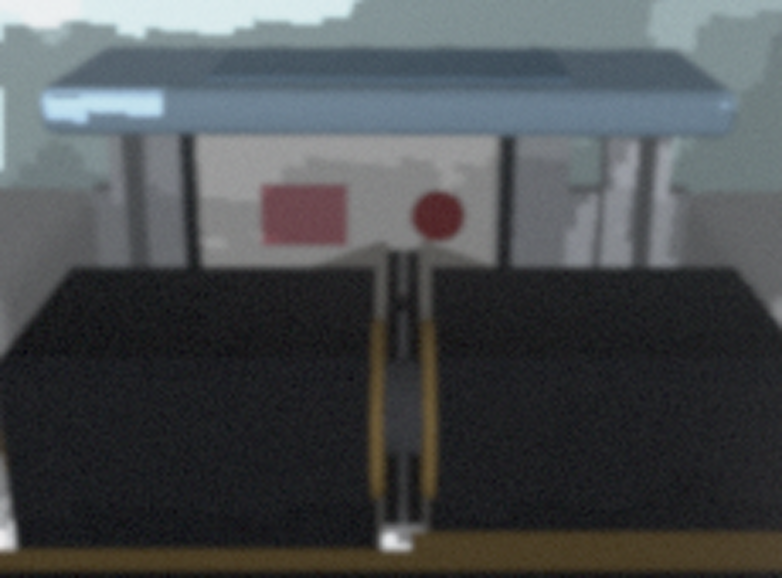

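```bash
python3 - <<'E'
from h import *
v,u=np.mgrid[0:384,0:512]
s=monitor.observe()
from scipy.spatial.transform import Rotation as Ro
Rt=Ro.from_rotvec(s['ee_rot']).as_matrix();o=s['position']
def show(n,rows,cols,c=None):
    f=np.load(f"pics/g_{n}.npz");W=world(n,u,v,f['d'],c)
    T=((W-o)@Rt*1000).round().astype(int)
    for r in rows: print(r,[(int(a),*T[r,a].tolist()) for a in cols])
print("side, tool frame mm");show("side",range(232,272,4),range(272,322,6))
print("scene");show("scene",range(140,168,3),range(180,236,6))
E
```

```text
side, tool frame mm
232 [(272, 26, -22, -115), (278, 22, -42, -142), (284, 13, -49, -149), (290, 2, -49, -145), (296, -9, -49, -141), (302, -21, -49, -137), (308, -62, 9, -38), (314, -74, 8, -36), (320, -86, 3, -38)]
236 [(272, 28, -28, -112), (278, 23, -47, -137), (284, 13, -49, -137), (290, 2, -50, -133), (296, -8, -53, -135), (302, -19, -56, -135), (308, -59, 1, -37), (314, -71, -3, -38), (320, -84, -4, -34)]
240 [(272, 29, -34, -107), (278, 24, -53, -133), (284, 15, -56, -135), (290, 4, -59, -135), (296, -6, -60, -133), (302, -16, -65, -136), (308, -26, -66, -134), (314, -67, -13, -39), (320, -80, -14, -36)]
244 [(272, 9, 26, 5), (278, 9, -12, -53), (284, 17, -64, -134), (290, 7, -66, -134), (296, -3, -70, -135), (302, -14, -71, -134), (308, -24, -74, -134), (314, -34, -77, -134), (320, -76, -23, -37)]
248 [(272, 14, 12, -3), (278, 29, -68, -133), (284, 19, -71, -133), (290, 9, -73, -133), (296, -1, -77, -135), (302, -11, -79, -134), (308, -21, -81, -134), (314, -31, -84, -133), (320, -73, -33, -38)]
252 [(272, 16, 2, -3), (278, 31, -76, -133), (284, 21, -79, -134), (290, 12, -83
[... 2324 characters left out ...]
0, -29, 93, -129), (216, -5, 84, -102), (222, 81, 8, 23), (228, 92, 18, 25), (234, 100, 30, 23)]
161 [(180, -6, -41, -2), (186, 2, -30, -4), (192, -8, 7, -39), (198, 21, -9, -4), (204, -34, 81, -116), (210, -27, 91, -117), (216, -7, 85, -96), (222, 73, 16, 22), (228, 85, 25, 25), (234, 93, 37, 23)]
164 [(180, -31, -7, -39), (186, -5, -22, -5), (192, 5, -13, -3), (198, 15, -3, -2), (204, -35, 80, -107), (210, -23, 84, -100), (216, 29, 43, -25), (222, 67, 22, 23), (228, 78, 31, 26), (234, 85, 44, 22)]
167 [(180, -38, 0, -40), (186, -8, -19, 1), (192, -1, -6, -3), (198, 7, 5, -4), (204, -33, 77, -94), (210, 30, 20, 3), (216, 29, 43, -14), (222, 60, 29, 23), (228, 69, 39, 23), (234, 80, 49, 25)]
```

The gripper body is 94 mm above the reported TCP where the spec gives 66 mm. So the true tips are about 28 mm higher than reported, which matches the measured tip height of 0.053. The tips slid over the plate's top edge, and the cartridge was cleared by about 25 mm. I'm going up, back in front of the plate, then down to a reported z of about -0.003.

```bash
python3 -m crank '[[[0,0,-1.5],0,255],[[0,0,-1.0],0,255],[[3.3,0,0],0,255],[[3.8,0,0],0,255],[[0,0,0],0,255]]'; python3 -m crank '[[[0,0,2],0,255],[[0,0,2],0,255],[[0,0,1],0,255],[[0,0,0],0,255]]';  python3 - <<'E'
from h import *
v,u=np.mgrid[0:384,0:512]
for n in ("side","scene"):
    p,d=get_image(n); W=world(n,u,v,d)
    cv2.imwrite(f"pics/h_{n}.png",cv2.resize(p[100:300,120:370,::-1],None,fx=3,fy=3,interpolation=cv2.INTER_CUBIC))
p,d=get_image("wrist");c=get_calibration("wrist");W=world("wrist",u,v,d,c)
for r in (150,170,180,190,200,210,220,224): print(r,W[r,245].round(3),W[r,215].round(3),W[r,290].round(3))
cv2.imwrite("pics/h_w.png",p[:,:,::-1])
E
```

```text
clock: 8.0
position: [0.4704, -0.1102, 0.0505]
ee_rot: [0.149, -3.134, -0.002]
force: [0.0, 0.8, -0.3]
width: 0.005
clock: 8.4
position: [0.4754, -0.1097, -0.0001]
ee_rot: [0.153, -3.136, -0.0]
force: [0.2, -0.4, -0.5]
width: 0.002
150 [ 0.431 -0.122  0.003] [ 0.433 -0.14   0.001] [ 0.428 -0.095  0.002]
170 [ 0.443 -0.121  0.002] [ 0.445 -0.139  0.003] [ 0.44  -0.093  0.002]
180 [ 0.449 -0.121  0.003] [ 0.451 -0.139  0.003] [ 0.447 -0.093  0.003]
190 [ 0.456 -0.12   0.002] [ 0.458 -0.139  0.002] [ 0.453 -0.092  0.001]
200 [ 0.462 -0.119  0.002] [ 0.464 -0.138  0.002] [ 0.46  -0.091  0.002]
210 [ 0.469 -0.119  0.002] [ 0.471 -0.138  0.002] [ 0.466 -0.09   0.003]
220 [ 0.476 -0.118  0.001] [ 0.478 -0.138  0.001] [ 0.473 -0.089  0.001]
224 [ 0.466 -0.118  0.032] [ 0.481 -0.137  0.002] [ 0.476 -0.089  0.002]
```

View pics/h_side.png

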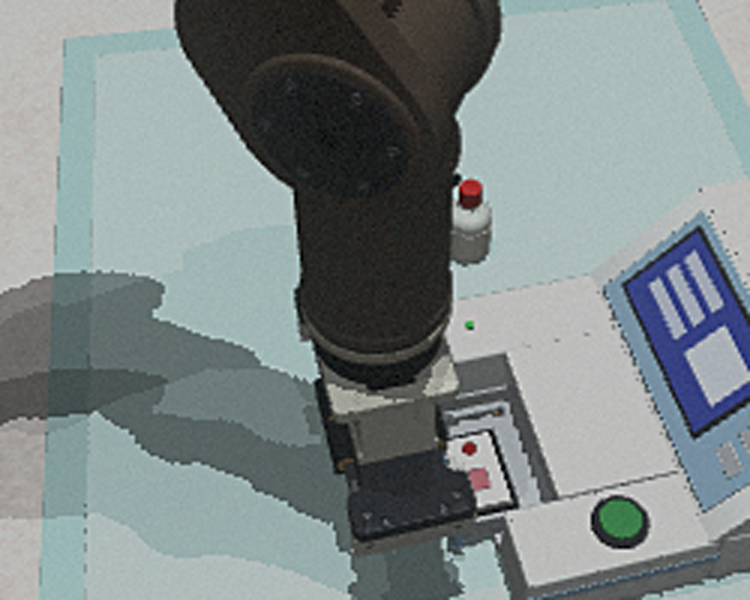

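View pics/h_w.png

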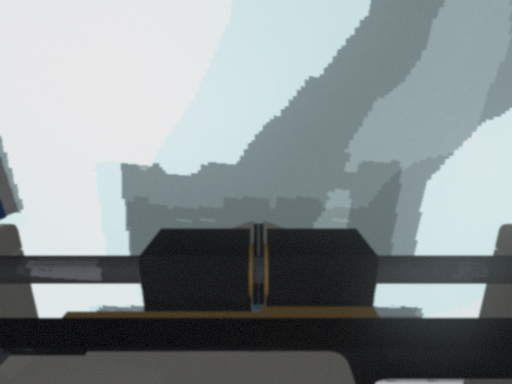

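View pics/h_scene.png

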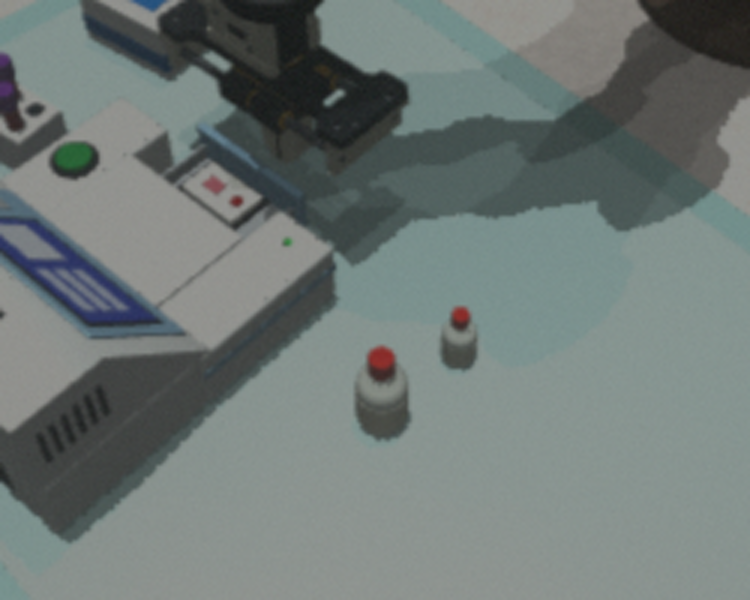

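The drawer is out, the cartridge lies untouched in its pocket, and the tips sit in front of the plate at a true height of about 28 mm. I'm lowering 4 mm and pushing.

```bash
python3 -m crank '[[[-0.6,0,0.4],0,255],[[-0.6,0,0],0,255],[[-0.4,0,0],0,255],[[-0.2,0,0],0,255],[[-0.2,0,0],0,255]]';python3 -m crank '[[[-0.2,0,0],0,255],[[-0.2,0,0],0,255],[[-0.2,0,0],0,255],[[-0.2,0,0],0,255],[[-0.2,0,0],0,255]]';python3 -m crank '[[[-0.2,0,0],0,255],[[-0.2,0,0],0,255],[[-0.2,0,0],0,255],[[-0.2,0,0],0,255],[[-0.2,0,0],0,255]]'
```

```text
clock: 9.05
position: [0.4963, -0.1077, -0.0032]
ee_rot: [-0.154, 3.138, -0.0]
force: [0.7, -0.1, -0.4]
width: 0.005
clock: 9.55
position: [0.5052, -0.1068, -0.0034]
ee_rot: [0.153, -3.137, -0.0]
force: [-4.4, -0.3, 1.5]
width: 0.006
clock: 10.05
position: [0.5149, -0.1059, -0.0034]
ee_rot: [0.153, -3.136, -0.0]
force: [-5.7, -0.2, 3.6]
width: 0.005
```

```bash
python3 -m crank '[[[-0.2,0,0],0,255],[[-0.2,0,0],0,255],[[-0.2,0,0],0,255],[[-0.2,0,0],0,255],[[-0.2,0,0],0,255]]';python3 -m crank '[[[-0.2,0,0],0,255],[[-0.2,0,0],0,255],[[-0.2,0,0],0,255],[[-0.2,0,0],0,255],[[-0.2,0,0],0,255]]'; python3 - <<'E'
from h import *
p,d=get_image("scene")
cv2.imwrite(f"pics/i_scene.png",cv2.resize(p[80:220,100:280,::-1],None,fx=4,fy=4,interpolation=cv2.INTER_CUBIC))
E
```

```text
clock: 10.55
position: [0.5249, -0.105, -0.0035]
ee_rot: [0.153, -3.136, -0.0]
force: [-6.0, -1.3, 3.9]
width: 0.006
clock: 11.05
position: [0.5349, -0.1041, -0.0034]
ee_rot: [0.153, -3.136, -0.0]
force: [-6.6, -1.0, 4.5]
width: 0.004
```

View pics/i_scene.png

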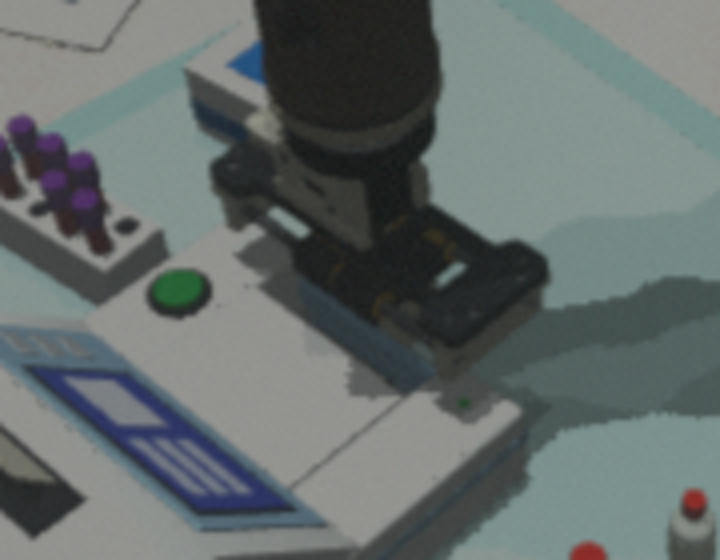

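The drawer is about flush now and moves with the fingers at about 6.6 N. I'm creeping on to the stop.

```bash
python3 -m crank '[[[-0.2,0,0],0,255],[[-0.2,0,0],0,255],[[-0.2,0,0],0,255],[[-0.15,0,0],0,255],[[-0.1,0,0],0,255]]';python3 -m crank '[[[-0.1,0,0],0,255],[[-0.1,0,0],0,255],[[-0.1,0,0],0,255]]';python3 -m crank '[[[-0.1,0,0],0,255],[[-0.1,0,0],0,255]]'
```

```text
clock: 11.6
position: [0.5432, -0.1033, -0.0035]
ee_rot: [0.153, -3.136, -0.0]
force: [-6.4, -1.7, 4.5]
width: 0.003
clock: 11.9
position: [0.546, -0.103, -0.0035]
ee_rot: [0.153, -3.136, -0.0]
force: [-6.8, -1.3, 5.5]
width: 0.003
clock: 12.1
position: [0.548, -0.1029, -0.0035]
ee_rot: [0.153, -3.136, -0.0]
force: [-7.1, -0.9, 4.9]
width: 0.004
```

```bash
python3 -m crank '[[[-0.1,0,0],0,255],[[-0.1,0,0],0,255]]';python3 -m crank '[[[-0.1,0,0],0,255],[[-0.05,0,0],0,255]]'
```

```text
clock: 12.3
position: [0.5493, -0.1027, -0.0035]
ee_rot: [0.152, -3.135, -0.001]
force: [-11.3, -2.1, 8.2]
width: 0.007
clock: 12.5
position: [0.5492, -0.1027, -0.0037]
ee_rot: [0.151, -3.132, -0.001]
force: [-15.1, -2.2, 9.9]
width: 0.003
```

The position halted at 0.549 while the force rose from 7 to 15 N, so this is the stop, reached gently. I'm letting it back.

```bash
python3 -m crank '[[[0,0,0],0,255],[[0.2,0,0],0,255],[[0.3,0,0],0,255],[[0.4,0,0],0,255],[[0.5,0,0],0,255]]';python3 -m crank '[[[0.6,0,0],0,255],[[0.6,0,0],0,255],[[1,0,0],0,255],[[2,0,0],0,255],[[2,0,0],0,255]]';python3 -m crank '[[[0,0,-3],0,255],[[0,0,-4],0,255],[[0,0,-4],0,255],[[0,0,0],0,255]]'; python3 - <<'E'
from h import *
p,d=get_image("scene")
cv2.imwrite(f"pics/j_scene.png",cv2.resize(p[80:220,100:280,::-1],None,fx=4,fy=4,interpolation=cv2.INTER_CUBIC))
v,u=np.mgrid[0:384,0:512]
p,d=get_image("wrist");c=get_calibration("wrist");W=world("wrist",u,v,d,c)
cv2.imwrite(f"pics/j_w.png",p[:,:,::-1]);
p,d=get_image("side");cv2.imwrite(f"pics/j_side.png",cv2.resize(p[160:320,210:400,::-1],None,fx=4,fy=4))
E
```

```text
clock: 13.0
position: [0.5378, -0.1038, -0.0037]
ee_rot: [0.153, -3.136, 0.0]
force: [-4.9, -0.8, -0.5]
width: 0.009
clock: 13.5
position: [0.4775, -0.1096, -0.0029]
ee_rot: [-0.155, 3.135, -0.001]
force: [-0.4, -0.3, 0.1]
width: 0.004
clock: 13.9
position: [0.4808, -0.1103, 0.1116]
ee_rot: [-0.153, 3.128, -0.001]
force: [0.5, -0.1, 0.2]
width: 0.008
```

View pics/j_scene.png

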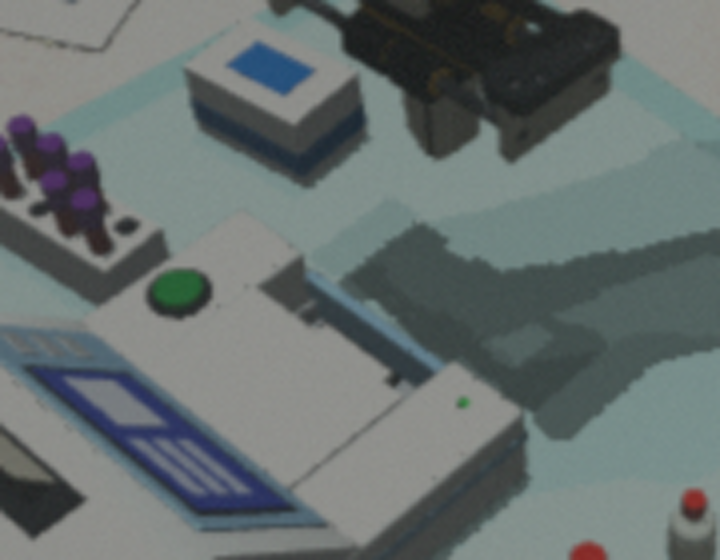

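View pics/j_side.png

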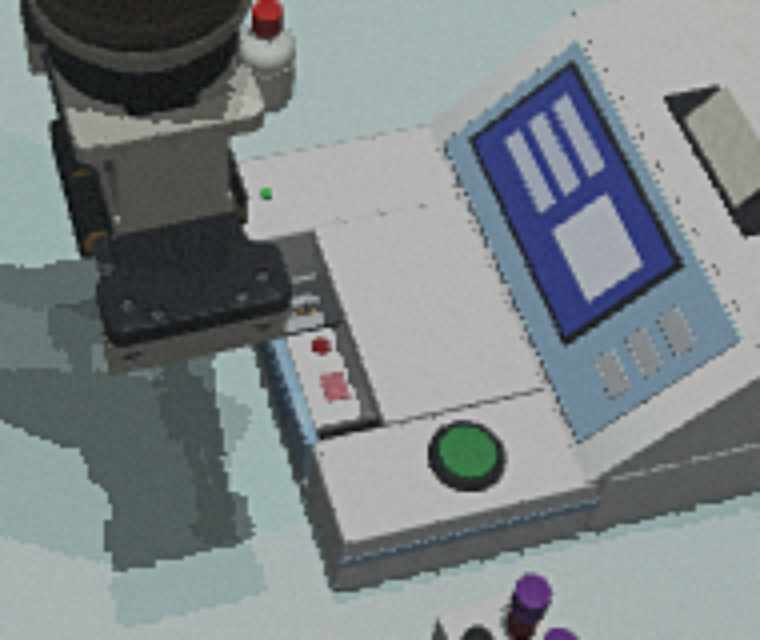

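View pics/j_w.png

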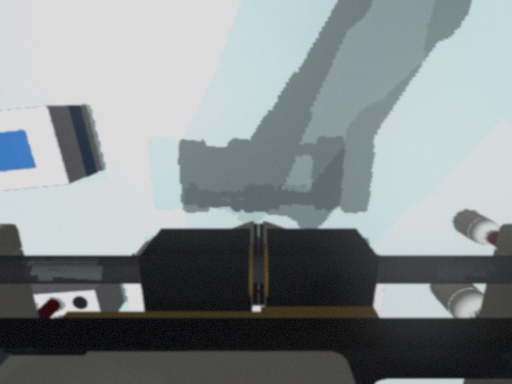

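The drawer plate is flush with the cheeks and so on its catch, and the cartridge is in place (side crop 335,375). I'm moving above the green key, about (0.618, -0.186).

```bash
python3 -m crank '[[[-3.2,-2.2,0],0,255],[[-3.2,-2.2,0],0,255],[[-3.2,-2.2,0],0,255],[[-3.2,-2.2,0],0,255],[[0,0,0],0,255]]';python3 -m crank '[[[0,0,2],0,255],[[0,0,2],0,255],[[0,0,1],0,255],[[0,0,0],0,255]]'
python3 - <<'E'
from h import *
v,u=np.mgrid[0:384,0:512]
for n in("side","scene"):
    p,d=get_image(n);cv2.imwrite(f"pics/k_{n}.png",cv2.resize(p[80:320,100:400,::-1],None,fx=2.5,fy=2.5,interpolation=cv2.INTER_CUBIC))
    hsv=cv2.cvtColor(p,cv2.COLOR_RGB2HSV);W=world(n,u,v,d)
    g=(hsv[...,0]>50)&(hsv[...,0]<75)&(hsv[...,1]>110)&(d>0)&(abs(W[...,0]-.618)<.03)&(abs(W[...,1]+.186)<.03)
    if g.any(): print(n,g.sum(),W[g].min(0),W[g].max(0))
E
```

```text
clock: 14.55
position: [0.6159, -0.1873, 0.1047]
ee_rot: [-0.152, 3.138, -0.003]
force: [0.7, -0.8, -0.5]
width: 0.008
clock: 14.95
position: [0.6113, -0.184, 0.0544]
ee_rot: [0.153, -3.134, -0.002]
force: [-0.2, 0.4, 0.1]
width: 0.008
side 10 [ 0.59761894 -0.21457755  0.06648009] [ 0.62178372 -0.188023    0.25368688]
scene 18 [ 0.60551491 -0.1952372   0.0667657 ] [ 0.62770673 -0.17587359  0.07092709]
```

View pics/k_side.png

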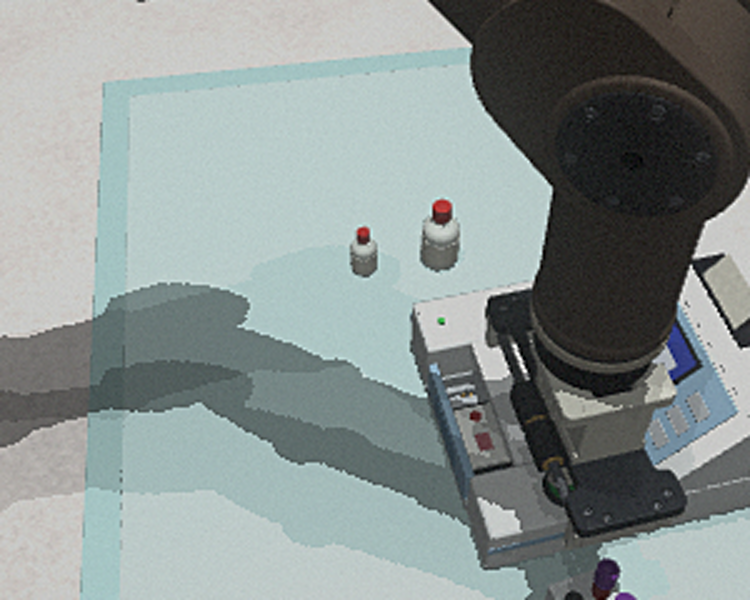

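View pics/k_scene.png

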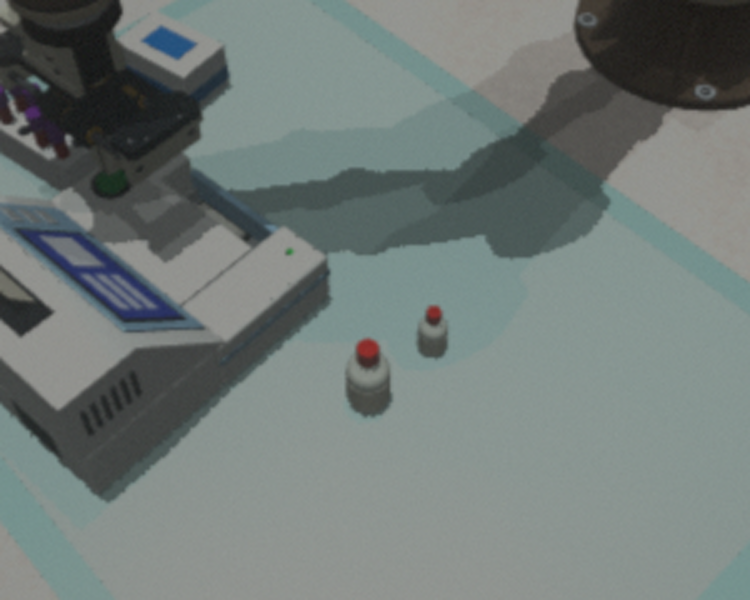

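```bash
python3 -m crank '[[[-0.7,-0.2,0],0,255],[[0,0,0.5],0,255],[[0,0,0.3],0,255],[[0,0,0.2],0,255],[[0,0,0.1],0,255]]';python3 -m crank '[[[0,0,0.1],0,255],[[0,0,0.1],0,255]]';python3 -m crank '[[[0,0,0.1],0,255],[[0,0,0.1],0,255]]';python3 -m crank '[[[0,0,0.1],0,255]]'
```

```text
clock: 15.55
position: [0.6199, -0.1859, 0.0454]
ee_rot: [0.154, -3.137, -0.0]
force: [0.3, -0.3, -0.0]
width: 0.005
clock: 15.75
position: [0.6202, -0.186, 0.0437]
ee_rot: [-0.154, 3.138, 0.0]
force: [-0.6, 0.7, 1.7]
width: 0.009
clock: 15.95
position: [0.6202, -0.186, 0.0418]
ee_rot: [-0.154, 3.138, 0.0]
force: [-1.2, 0.7, 2.7]
width: 0.002
clock: 16.05
position: [0.6202, -0.186, 0.0408]
ee_rot: [-0.154, 3.138, 0.0]
force: [-0.7, 0.5, 2.3]
width: 0.005
```

```bash
python3 -m crank '[[[0,0,0.1],0,255]]';python3 -m crank '[[[0,0,0.05],0,255]]';python3 -m crank '[[[0,0,0.05],0,255]]';python3 -m crank '[[[0,0,0.05],0,255]]'
```

```text
clock: 16.15
position: [0.6202, -0.1861, 0.0398]
ee_rot: [-0.154, 3.138, 0.0]
force: [-1.3, -0.5, 3.4]
width: 0.007
clock: 16.25
position: [0.6203, -0.186, 0.0396]
ee_rot: [-0.154, 3.138, 0.0]
force: [-2.2, 1.4, 10.6]
width: 0.005
clock: 16.35
position: [0.6203, -0.186, 0.0395]
ee_rot: [-0.154, 3.137, 0.0]
force: [-4.5, 1.8, 14.6]
width: 0.003
clock: 16.45
position: [0.6203, -0.1861, 0.0394]
ee_rot: [-0.153, 3.137, 0.001]
force: [-5.3, 2.6, 17.4]
width: 0.005
```

The key gave its spring force (1.7 to 3.4 N), then a hard stop at full travel. I'm holding briefly and releasing.

```bash
python3 -m crank '[[[0,0,0],0,255],[[0,0,0],0,255],[[0,0,-0.3],0,255],[[0,0,-0.5],0,255],[[0,0,-1],0,255]]';python3 -m crank '[[[0,0,-3],0,255],[[0,0,-4],0,255],[[3.5,1.5,-2],0,255],[[4,2,0],0,255],[[4,2,0],0,255]]';python3 -m crank '[[[4,0,0],0,255],[[0,0,0],0,255],[[0,0,0],0,255],[[0,0,0],0,255]]'
python3 - <<'E'
from h import *
v,u=np.mgrid[0:384,0:512]
print(monitor.observe()['force'])
for n in("side","scene"):
    p,d=get_image(n);cv2.imwrite(f"pics/l_{n}.png",cv2.resize(p[80:384,30:430,::-1],None,fx=1.9,fy=1.9,interpolation=cv2.INTER_CUBIC))
    hsv=cv2.cvtColor(p,cv2.COLOR_RGB2HSV);W=world(n,u,v,d)
    g=(hsv[...,0]>50)&(hsv[...,0]<75)&(hsv[...,1]>110)&(d>0)&(abs(W[...,0]-.618)<.03)&(abs(W[...,1]+.186)<.03)
    if g.any(): print(n,g.sum(),np.median(W[g],0))
    for l in ("tube_rack","control_bottle","carton","cartridge"):
        for r in look_for(l,n)[:2]: print(l,round(r['score'],2),np.round(r['location'],3))
E
```

```text
clock: 16.95
position: [0.6197, -0.1858, 0.0559]
ee_rot: [0.154, -3.137, -0.001]
force: [0.3, 0.1, 0.4]
width: 0.007
clock: 17.45
position: [0.4996, -0.1424, 0.1472]
ee_rot: [-0.153, 3.136, -0.001]
force: [0.5, 0.8, 0.8]
width: 0.005
clock: 17.85
position: [0.462, -0.1466, 0.1468]
ee_rot: [-0.154, 3.136, -0.001]
force: [0.1, -0.2, -0.6]
width: 0.006
[ 0.08136735 -0.15840406 -0.60138582]
side 141 [ 0.61922371 -0.18569287  0.06902329]
tube_rack 0.76 [ 0.615 -0.316  0.043]
control_bottle 0.73 [0.574 0.097 0.05 ]
carton 0.86 [ 0.468 -0.314  0.055]
cartridge 0.62 [ 0.571 -0.116  0.027]
cartridge 0.19 [0.571 0.096 0.047]
scene 79 [ 0.61714604 -0.18697755  0.06917671]
tube_rack 0.56 [ 0.629 -0.29   0.046]
control_bottle 0.83 [0.585 0.113 0.045]
control_bottle 0.74 [0.508 0.114 0.035]
carton 0.7 [ 0.475 -0.297  0.054]
cartridge 0.39 [ 0.558 -0.11   0.028]
```

View pics/l_side.png

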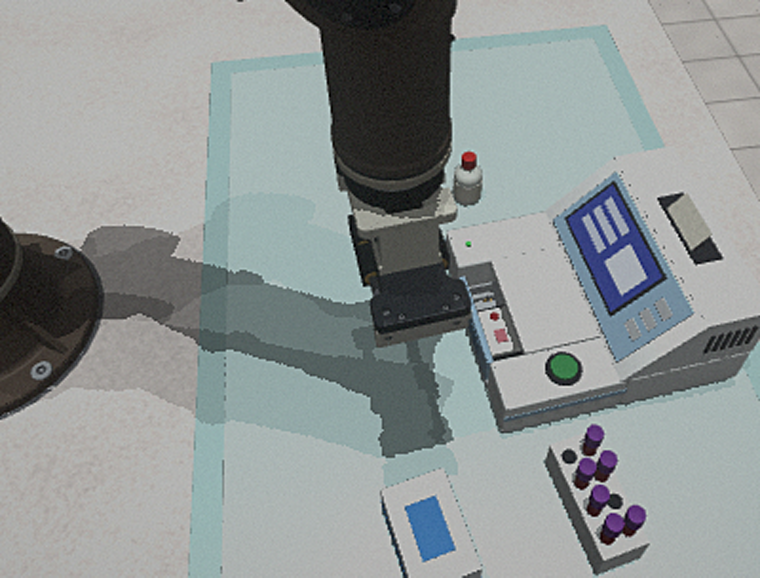

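View pics/l_scene.png

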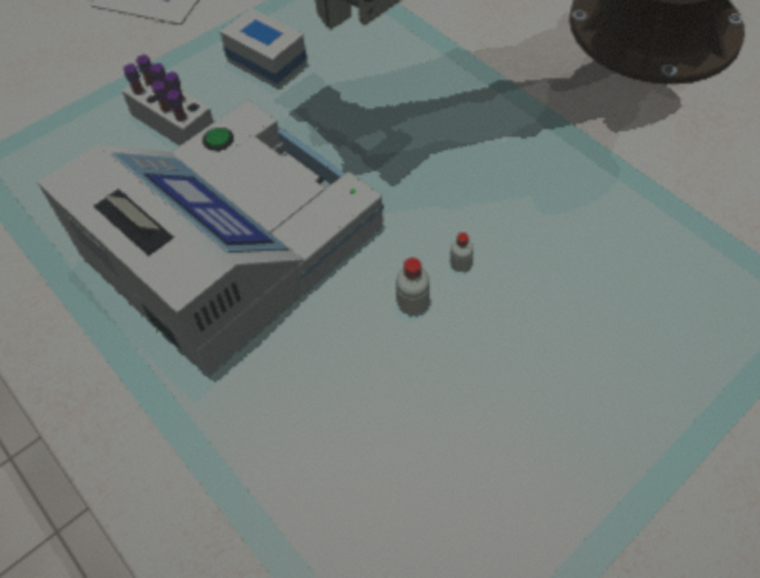

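The drawer is flush on its catch, the key is up again at z of about 0.069 as at the start, and the rack, bottle and carton are where they were. The arm is free of everything, so I'm handing in.

```bash
python3 -c "
from cell import workorder; print(workorder.sign_off())"
```

```text
the job is handed in; nothing more can be done
None
```

The job is done and handed in at about 18 s on the robot's clock. I pushed the drawer slowly to its stop, where the force rose from 7 to 15 N with no further movement. I let it spring back onto its catch, then pressed the green key to full travel (peak 17 N) and released it.

**First push failed:** the true fingertips sit about 28 mm higher than the reported TCP. The tips pushed the drawer only part way, slid over the top edge of its plate, and it sprang back out. They passed about 25 mm above the cartridge. I measured the offset from the depth images, corrected for it and pushed again.

**Last checks:**
- **Drawer:** it is flush with the cheeks, with the cartridge still in its pocket.
- **Key:** it is back up, with its top at z of about 0.069, as at the start.
- **Rack, bottle and carton:** they are where they were, to within the 4 mm accuracy of the measurement.
- **Arm:** it is clear, with no contact force.

No check failed at the end. The only disagreement was the TCP offset.

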